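# Cock the spent desoldering pump on the bench mat

## Robot

A 6-joint arm with a two-finger parallel gripper is mounted at the origin on a cart in front of the work surface, level with it; the furniture and walls round the work are solid. World frame = base frame: x ahead of the robot, y to its left, z up, the work surface at z = 0. Lengths are in m, angles in rad, forces in N, time in s.
With the tool pointing down it reaches from about 0.375 to 0.9 m from the base axis. Payload 3.1 kg.
Tool frame: the origin (TCP) lies at the very end of the fingers, on their centre line; the grasp point (between the pads) lies 19 mm behind it; z points along the fingers, y is the line along which they close (so a half turn about z gives the same grasp; the last joint's range is limited). The gripper opens to 87 mm and grips with 3 to 60 N. Pads are 19 mm wide; open, the fingers measure 117 mm over their backs; the gripper's body (75 mm by 190 mm) begins 51 mm behind the grasp point.
Start: joints at [-1.522, 0.527, 1.433, -0, 1.181, -0.178], TCP at [0.141, -0.609, 0.223] pointing down, gripper open.
Joint ranges: [-3.08, 3.08], [-0.75, 2.2], [0.22, 2.44], [-1.43, 4.57], [0, 2.65], [-2.85, 2.85]. Speed limits (rad/s): [2.79, 2.79, 3.14, 3.14, 3.14, 3.14].

## Interface

Orientations are given as a unit quaternion [x, y, z, w].
In Python, from rig import robot gives the robot as it stands. The module is installed in compiled form; this text tells all that it offers.
- The arm moves only by the tool play_rows, never from a script. Its argument "steps" is one flat list of numbers, 5 for each row, row after row: the opening, from -1 (shut) to 1 (fully open), then the shift along the tool's x, y, z as a fraction of full scale, then the turn about the tool's z as a fraction of full scale. In form: [claw, tx, ty, tz, twist, claw, tx, ty, tz, twist, ...]. A call has exactly 10 rows; each row shifts and turns the commanded pose from where the row before left it, along the tool's axes as they then stand; what a row does not reach is not made up. Full scale, the value 1, is 0.03 m for a shift and 0.1 rad for a turn. A row lasts 1/10 s, in which the tool goes at most 50 mm and 8.59 degrees, less where a joint would pass 70% of its speed; a pose out of reach is approached as far as the arm can. A call with a number of a shift or a turn outside -1 to 1 is refused whole. A call with a gripper value outside its range is refused whole. The fingers move at their own pace and stop on an object; "grip_force" is the grip in N (left out, the last holds). Time passes only in rows, so rows that do not move let the fingers close, or fill a call up. It gives the time, the measured TCP pose, the force, the opening and the grip force at its end, in the units of the state.
- robot.get_obs(): the state, without advancing time (a new reading comes with each control period).
- robot.camera(name): name is "scene" or "top"; returns a dict with "image" (400x640x3 uint8, red, green, blue), "mtx" (3x3 intrinsics, pixels), "D" ([k1, k2, p1, p2, k3] as OpenCV has them; the pictures are not rectified), "rvec" (rotation vector, rad) and "tvec" (3), from world to camera coordinates, as OpenCV has them. Camera axes: x right, y down, z forward; pixel columns grow to the right and rows downward; lengths in m; the calibration is good to about 2 mm. A picture is of the moment at which its call begins. There is no depth.
- robot.hand_in(): hands the job in; it is judged then, once.
The state is a dict: "time": time; "q": joint angles; "joint_velocities": joint speeds; "joint_torque": joint torques, N m; "position": TCP position; "tool_rot": TCP orientation; "ft_force": force on the tool from outside, world axes, zero at the start; "moment": the same for the moment, N m; "grip_width": finger opening in m; "grip_force": force on a finger pad.
Only numpy, scipy, OpenCV 4.12 (cv2) and the standard library are available. Lean on these libraries where they do the work, as an engineer would, in place of code of your own. Each camera call takes 0.05 s, during which the arm holds its last target. There are 200 camera calls.

## Task

One of the two desoldering pumps in the sloping rack has been fired: its plunger knob stands far out. Take that pump out, hold it upright with the nozzle up, push its knob straight down on the bench mat until the plunger clicks and stays in, and lay it back in its own empty cradle with the collar down on the top end of the trough. Leave the other pump cocked and where it lies.

Things in the scene. Friction and masses are not known exactly. Their poses are not given: they have to be found in the camera images.
- pump_spent: fired spring desoldering pump, 0.12 kg, loose: aluminium barrel 20 mm across, 130 mm long, black caps, white nozzle. Origin on the axis at the barrel's lower (plunger) end, z along it to the nozzle, whose tip is at z = 156 mm. It starts in either cradle, z leaning 40 degrees from vertical, nozzle up and away from the robot. A small release button sticks out on the -x side at z = 45 mm: keep off it
- pump_ready: the other pump, the same make and frame, already cocked (knob 20 mm further in); it lies in the other cradle and stays there
- pump_spent_grip (a point): on the fired pump's axis at z = 106 mm: a good place to grip the barrel (20 mm across, smooth from z = 98 to 126 mm, clear of the collar and the rack)
- pump_spent_collar (a point): on the fired pump's axis at the underside of its black collar, z = 68 mm; the collar is 30 mm across, 5 mm thick
- pump_spent_knob (a point): centre of the end face of the fired pump's plunger knob, 18 mm across, 10 mm thick, on an 8 mm rod below the barrel: 34 mm from the pump's origin when fired, 14 mm when cocked (moves with the plunger)
- pump_spent_plunger (a joint): how far the fired pump's plunger is pushed in, m: 0 fired (out), end stop 0.0235. A spring pushes out with 3.6 N at 0, 10 N at 0.020; the catch adds about 2 N near the end. It catches at about 0.0195 (push on to 0.022 or to the stop to be sure) and then stays at about 0.0194; let go earlier, it springs right out
- pump_ready_plunger (a joint): the same for the other pump; about 0.0194 (cocked)
- pump_rack: grey folded-sheet rack fixed to the bench; origin on the mat, base plate x = -70 to +60 mm, y = +-80 mm; -x is its front. Two V troughs of aluminium angle, 80 mm apart, 56 mm long, open upwards and to the front, carry the pumps side by side, knob ends hanging free at the lower front. Nozzle tips 172 mm above the mat
- cradle_left (a point): left (+y of the rack) cradle: point on a lying pump's axis level with the trough's top end, 104 mm up, where the collar's underside rests. z of this frame is where a lying pump's z points (40 degrees from vertical, up and away from the front); y is the rack's y. A pump is laid in from straight above or from the front
- cradle_right (a point): right (-y of the rack) cradle, the same
- clear_mat (a point): a patch of the bench's green mat (the plane z = 0), bare for at least 55 mm all round: good for pressing the pump (any bare mat will do). Behind and to its right stands a tall fixed microscope (x above 0.5, y from -0.2 to -0.5 m, 0.47 m high): pass in front of it

How it is judged:
By the outcome, as a careful person would: the job done as asked, in the order asked, and still so for the second after the job is handed in, with the robot touching nothing.
It also fails if it takes over 67 s, if anything falls off the work surface, if the arm or the gripper's body presses on something with over 40 N, if the wrist force passes 120 N, or if a joint passes its speed limit or range.

## Working session

There is one attempt and no reset: what is moved stays moved. The work goes in short steps, Python scripts to look and compute and a tool call to move; the robot and the scene stay as the last step left them, time stands still between calls to the robot, and variables do not carry over. Pictures are saved under pics/ and viewed, at most 10 in all, crops included, and the job is handed in when it is done.

Besides the shell and the picture viewer there is one more tool, called after "Call:" in YAML: its name, and indented under it one key for each argument. play_rows: Moves the arm, as the interface text tells. Shift numbers are shares of 0.03 m and turn numbers shares of 0.1 rad, none past 1 either way. Its arguments: {"type":"object","properties":{"steps":{"type":"array"},"grip_force":{"type":"number"}},"required":["steps"]}

```bash
mkdir -p pics; python3 - <<'E'
from rig import robot
import cv2,numpy as np
o=robot.get_obs()
for k,v in o.items(): print(k,np.round(v,4))
ims=[]
for n in("scene","top"):
    c=robot.camera(n); cv2.imwrite(f"pics/{n}0.png",c["image"][:,:,::-1])
    np.savez(f"{n}0.npz",**c)
    R=cv2.Rodrigues(np.array(c["rvec"]))[0]; print(n,-R.T@np.array(c["tvec"]).ravel(),R[2],np.round(c["mtx"],1).tolist(),c["D"])
E
```

```text
time 0.0
q [-1.5215  0.5284  1.4339 -0.      1.1814 -0.1785]
joint_velocities [ 0.0003  0.0006  0.0004 -0.0007  0.0013 -0.0007]
joint_torque [ 1.00000e-04 -4.40043e+01 -1.76592e+01  6.33000e-02  5.82000e-02
 -2.00000e-04]
position [ 0.1411 -0.6081  0.2216]
tool_rot [ 9.935e-01  1.137e-01  1.000e-04 -1.100e-03]
ft_force [-0.2093  0.0305  0.471 ]
moment [0.009  0.0482 0.0661]
grip_force 0.0
grip_width 0.0872
scene [0.10886857 0.49696199 0.71223799] [ 0.46299615 -0.52893698 -0.71123852] [[446.7, 0.0, 320.5], [0.0, 446.7, 197.7], [0.0, 0.0, 1.0]] [-0.00998857  0.          0.          0.          0.        ]
top [0.39875815 0.06319549 0.94239914] [ 0.12398351 -0.00187574 -0.99228251] [[411.5, 0.0, 317.8], [0.0, 411.5, 197.3], [0.0, 0.0, 1.0]] [-0.04158878  0.          0.          0.          0.        ]
```

View pics/scene0.png

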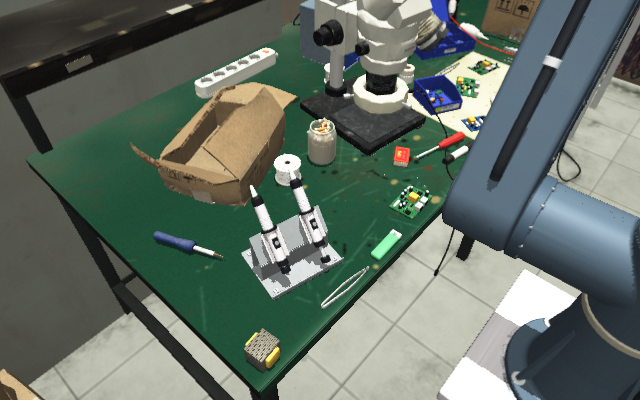

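View pics/top0.png

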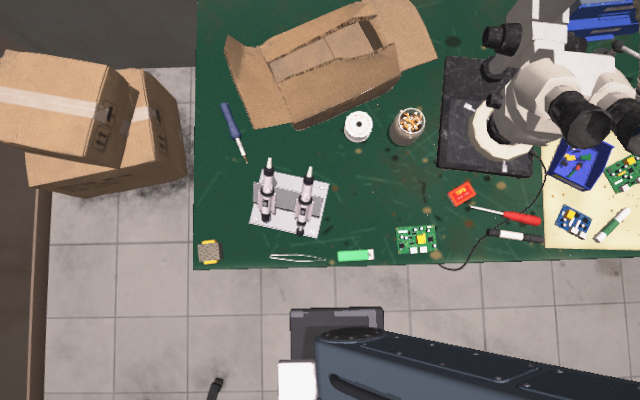

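The scene view shows the rack at about (290,250), and the top view shows it at about (288,203). In the top view the right pump's knob, near (304,232), hangs further out, so it looks like the fired one. I'll zoom in on both.

```bash
python3 - <<'E'
import cv2,numpy as np
a=cv2.imread("pics/scene0.png")[175:300,230:350]; b=cv2.imread("pics/top0.png")[145:245,240:340]
a=cv2.resize(a,None,fx=4,fy=4,interpolation=cv2.INTER_CUBIC);b=cv2.resize(b,None,fx=4,fy=4,interpolation=cv2.INTER_CUBIC)
c=np.zeros((500,800,3),np.uint8)
c[:,:400]=a[:,:400] if False else a[:,60:460]
c[:400,400:]=b
cv2.imwrite("pics/crop0.png",c)
E
```

```text
(no output)
```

View pics/crop0.png

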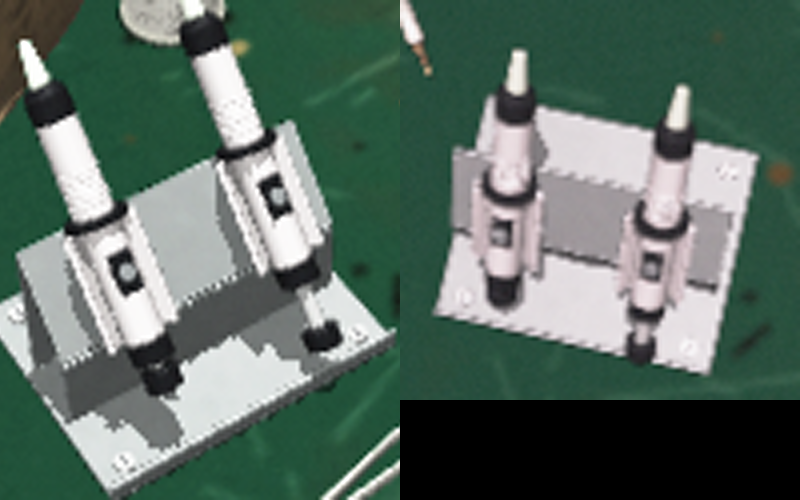

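The crop shows that the right pump is the fired one: its knob is out on a bare rod, at crop (320,337) in the scene view and (640,350) in the top view. The left pump is cocked. Next I'll triangulate the tips, collars and knobs, and locate the base plate.

```bash
cat > h.py <<'E'
import cv2,numpy as np
def ray(c,p):
    R=cv2.Rodrigues(np.array(c["rvec"],float))[0]
    n=cv2.undistortPoints(np.array([[p]],float),np.array(c["mtx"]),np.array(c["D"]))[0,0]
    d=R.T@np.array([n[0],n[1],1]); return -R.T@np.array(c["tvec"],float).ravel(), d/np.linalg.norm(d)
def plane(c,p,z):
    o,d=ray(c,p); return o+d*(z-o[2])/d[2]
def tri(c1,p1,c2,p2):
    o1,d1=ray(c1,p1);o2,d2=ray(c2,p2)
    s=np.linalg.lstsq(np.c_[d1,-d2],o2-o1,rcond=None)[0]
    a,b=o1+s[0]*d1,o2+s[1]*d2
    return (a+b)/2,np.linalg.norm(a-b)
E
python3 - <<'E'
from h import *
np.set_printoptions(precision=4,suppress=True)
S=np.load("scene0.npz");T=np.load("top0.npz")
s=lambda u,v:(230+(u+60+.5)/4-.5,175+(v+.5)/4-.5)
t=lambda u,v:(240+(u-400+.5)/4-.5,145+(v+.5)/4-.5)
for c in [(487,97),(757,155),(710,375),(435,315)]: print("corner",plane(T,t(*c),.002))
P={}
im=S["image"][160:182,278:302]; print(im.min(2)[:14])
for n,a,b in [("tipR",s(25,42),t(519,50)),("colR",s(97,220),t(510,190)),("knobR",s(163,376),t(502,296)),
  ("tipS",(290.5,166),t(683,87)),("capS",s(203,33),t(672,137)),("colS",s(246,143),t(662,220)),("knobS",s(322,337),t(640,350))]:
    p,e=tri(S,a,T,b); P[n]=p; print(n,p,"gap",round(e,4))
for k in "RS":
    d=P["tip"+k]-P["knob"+k]; L=np.linalg.norm(d); d/=L; print(k,L,d,np.degrees(np.arccos(d[2])),np.degrees(np.arctan2(d[1],d[0])))
E
```

```text
corner [0.5859 0.1911 0.002 ]
corner [0.548  0.0351 0.002 ]
corner [0.4221 0.0652 0.002 ]
corner [0.4598 0.2217 0.002 ]
[[243 246 254 252 247 253 254 248 232 207 228 248 254 255 255 254 254 252
  244 254 255 254 235  45]
 [249 254 253 247 252 254 236 168 107  70  92 146 235 254 254 253 252 254
  249 253 255 255 182  39]
 [248 252 249 253 254 254 216  95  43  38  36  66 218 254 252 250 254 254
  244 250 255 240 208  43]
 [243 251 253 255 255 254 230 118  66  71  50 172 246 253 253 254 255 254
  249 253 254 254 241  55]
 [232 251 254 255 255 255 254 248 227 229 240 252 249 251 254 255 255 253
  244 226 254 255 241  56]
 [244 248 254 255 255 255 255 254 254 254 254 253 251 254 255 255 253 244
  250 253 254 255 167  40]
 [246 246 245 252 254 254 255 255 255 255 254 252 254 254 254 253 247 216
  254 254 255 232  62  36]
 [254 228 242 246 247 250 253 254 255 254 251 252 252 250 249 252 235 253
  254 255 238 117  35  32]
 [254 254 254 254 222 241 246 241 249 250 245 249 250 248 254 253 254 255
  249 238 155  79  35  35]
 [228 254 254 255 254 254 230 246 252 254 234 240 251 252 235 254 255 2
[... 179 characters left out ...]
8 249 252 251 187 164 158
  133 147 131  78  35  35]
 [155 173 171 171 174 167 175 179 207 196 205 165 244 252 251 230 166 145
  149 130 148 147  39  36]
 [169 175 175 175 175 170 159 186 188 176 161 132 234 250 252 245 156 156
  148 137 144 157 158  38]]
tipR [0.5746 0.1524 0.1689] gap 0.0017
colR [0.5176 0.1664 0.1053] gap 0.0028
knobR [0.4677 0.1785 0.0466] gap 0.0032
tipS [0.5534 0.0741 0.1751] gap 0.0014
capS [0.5346 0.0808 0.1494] gap 0.0002
colS [0.4999 0.0884 0.1065] gap 0.0024
knobS [0.4371 0.1043 0.0299] gap 0.0027
R 0.16444424371977986 [ 0.6498 -0.1591  0.7433] 41.99010606059626 -13.758891956894239
S 0.1884798360933016 [ 0.6172 -0.1605  0.7703] 39.6220913980656 -14.575076727824776
```

Everything agrees: yaw is -13.6°, the plate measures 130 x 160 mm, the tips are at about 0.172 m and the tilt is about 40°. The right cradle comes out at about (0.4996, 0.0882, 0.104). I'll grip at pump z=110, so that the nozzle clears the palm when upright. That means a TCP at (0.5258, 0.0819, 0.117) with yaw -13.6°.

Call:
play_rows:
  steps: [0,0,0,0,0.93,0,0,0,0,0.93,0,0,0,0,0.93,0,0,0,0,0.93,0,0,0,0,0.93,0,0.28,-1,0,0,0,0.28,-1,0,0,0,0.28,-1,0,0,0,0.28,-1,0,0,0,0.28,-1,0,0]
  grip_force: 5

```text
time: 1.1
position: [0.2176, -0.4714, 0.2222]
tool_rot: [0.993, -0.118, -0.0, -0.0]
ft_force: [-0.3, -0.9, -0.1]
grip_width: 0.0436
grip_force: 0.0
```

Call:
play_rows:
  steps: [0,0.28,-1,0,0,0,0.28,-1,0,0,0,0.28,-1,0,0,0,0.28,-1,0,0,0,0.28,-1,0,0,0,0.28,-1,0,0,0,0.28,-1,0,0,0,0.28,-1,0,0,0,0.28,-1,0,0,0,0.28,-1,0,0]

```text
time: 2.1
position: [0.3696, -0.1997, 0.2224]
tool_rot: [0.993, -0.118, -0.0, -0.0]
ft_force: [0.7, -0.7, 0.8]
grip_width: 0.0432
grip_force: 0.0
```

Call:
play_rows:
  steps: [0,0.28,-1,0,0,0,0.28,-1,0,0,0,0.28,-1,0,0,0,0.28,-1,0,0,0,0.28,-1,0,0,0,0.28,-1,0,0,0,0.28,-1,0,0,0,0.28,-1,0,0,0,0,0,0,0,0,0,0,0,0]

```text
time: 3.1
position: [0.4907, 0.0169, 0.2222]
tool_rot: [0.993, -0.117, -0.001, 0.0]
ft_force: [-0.9, -0.4, 0.1]
grip_width: 0.0436
grip_force: 0.0
```

Call:
play_rows:
  steps: [0,0.21,-0.8,0,0,0,0.21,-0.79,0,0,0,0.21,-0.79,0,0,0,0,0,0,0,0,0,0,0.7,0,0,0,0,0.7,0,0,0,0,0.7,0,0,0,0,0,0,0,0,0,0,0,0,0,0,0,0]

```text
time: 4.1
position: [0.5269, 0.0807, 0.1606]
tool_rot: [0.993, -0.119, 0.001, 0.0]
ft_force: [0.6, -0.0, 0.7]
grip_width: 0.0435
grip_force: 0.0
```

```bash
python3 - <<'E'
from rig import robot
import cv2,numpy as np
S=robot.camera("scene")["image"][140:300,220:350,::-1];T=robot.camera("top")["image"][130:250,230:350,::-1]
c=np.zeros((560,800,3),np.uint8)
a=cv2.resize(S,None,fx=3,fy=3,interpolation=2);b=cv2.resize(T,None,fx=3.3,fy=3.3,interpolation=2)
c[:a.shape[0],:a.shape[1]]=a;c[:b.shape[0],400:400+b.shape[1]]=b
cv2.imwrite("pics/g1.png",c)
E
```

```text
(no output)
```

View pics/g1.png

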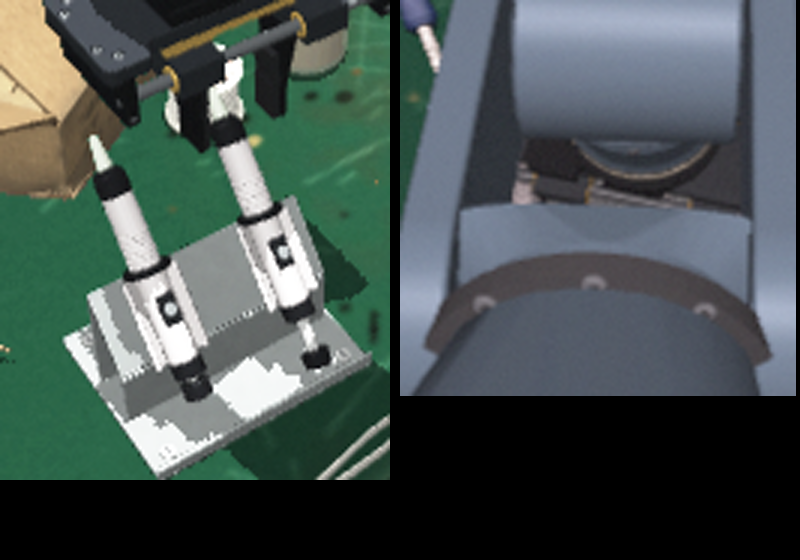

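The scene crop shows the fingers straddling the fired pump's nozzle, near (225,100), and well clear of the other pump. Descending and closing gently.

Call:
play_rows:
  steps: [0,-0.05,-0.03,0.5,0,0,0,0,0.5,0,0,0,0,0.45,0,0,0,0,0,0,-1,0,0,0,0,-1,0,0,0,0,-1,0,0,0,0,-1,0,0,0,0,-1,0,0,0,0,-1,0,0,0,0]
  grip_force: 10

```text
time: 5.2
position: [0.5257, 0.082, 0.1167]
tool_rot: [0.993, -0.118, 0.001, 0.0]
ft_force: [-0.2, -4.3, 3.4]
grip_width: 0.0194
grip_force: 10.0
```

```bash
python3 -c "
from rig import robot;import numpy as np
o=robot.get_obs();print(np.round(o['ft_force'],2),np.round(o['moment'],3),o['grip_width'],o['grip_force'],np.round(o['position'],4),np.round(o['q'],2))"
```

```text
[-0.16 -4.25  3.4 ] [-0.603  0.096  0.115] 0.019374145676430237 10.005068297032267 [0.5257 0.082  0.1167] [-0.05  0.56  1.76 -0.    0.82  1.75]
```

Call:
play_rows:
  steps: [-1,0,0,0,0,-1,0,0,-0.3,0,-1,0,0,-0.5,0,-1,0,0,-0.6,0,-1,0,0,-0.6,0,-1,0,0,-0.6,0,-1,0,0,-0.6,0,-1,0,0,-0.6,0,-1,0,0,0,0,-1,0,0,0,0]
  grip_force: 20

```text
time: 6.2
position: [0.5245, 0.0832, 0.2298]
tool_rot: [0.993, -0.118, -0.0, -0.0]
ft_force: [0.7, -0.3, -0.7]
grip_width: 0.0197
grip_force: 20.0
```

Call:
play_rows:
  steps: [-1,0.3,0.4,0,0,-1,0.55,0.74,0,0,-1,0.6,0.82,0,0,-1,0.6,0.82,0,0,-1,0.6,0.82,0,0,-1,0.4,0.5,0,0,-1,0.2,0.3,0,0,-1,0,0,0,0,-1,0,0,0,0,-1,0,0,0,0]

```text
time: 7.2
position: [0.588, -0.0672, 0.2299]
tool_rot: [0.993, -0.118, -0.001, -0.0]
ft_force: [0.4, 0.5, -0.4]
grip_width: 0.0197
grip_force: 20.0
```

```bash
cat > look.py <<'E'
from rig import robot
import cv2,numpy as np,sys
def look(n,x0,y0,x1,y1,cam="scene",f=4):
    c=robot.camera(cam); np.savez(f"{n}.npz",**c)
    cv2.imwrite(f"pics/{n}.png",cv2.resize(c["image"][y0:y1,x0:x1,::-1],None,fx=f,fy=f,interpolation=2))
    o=robot.get_obs(); print(*[np.round(o[k],3) for k in("time","position","ft_force","moment","grip_width")])
E
python3 -c "
from look import *
look('h1',260,60,440,200)"
```

```text
7.25 [ 0.588 -0.067  0.23 ] [-0.563 -0.374 -1.879] [ 0.056 -0.114 -0.018] 0.019
```

View pics/h1.png

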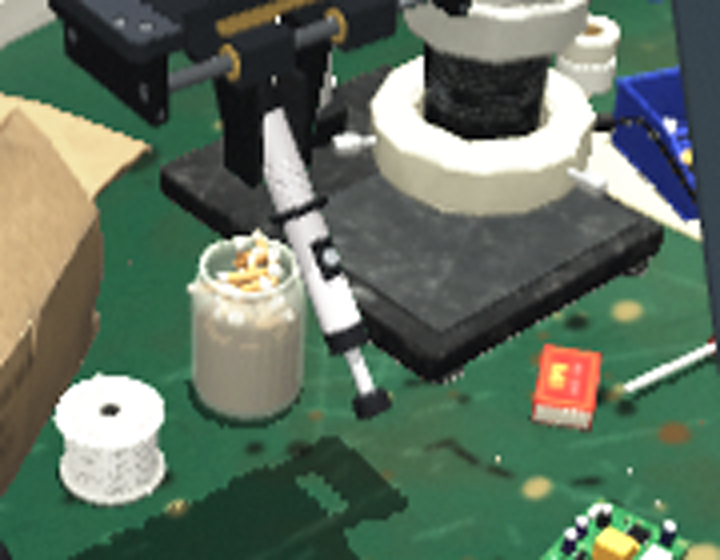

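The fired pump is held, still leaning, with its knob at crop (370,402) and collar at (300,212). I'll get the lean by intersecting those rays with the pump's vertical plane.

```bash
cat >> h.py <<'E'
def lean(c,x0,y0,f,pts,tcp,yaw=-.237):
    """points on the vertical plane through the tcp along tool x: (along ex, height) relative to grasp point"""
    ex=np.array([np.cos(yaw),np.sin(yaw),0]);ey=np.array([-ex[1],ex[0],0]);g=np.array(tcp)+[0,0,.019];r=[]
    for u,v in pts:
        o,d=ray(c,(x0+(u+.5)/f-.5,y0+(v+.5)/f-.5)); p=o+d*(ey@(g-o))/(ey@d); q=p-g; r.append((q@ex,q[2],p[2],np.hypot(q@ex,q[2]),np.degrees(np.arctan2(-q@ex,-q[2]))*1))
    print(np.round(r,4))
    return r
E
python3 -c "
from h import *
lean(np.load('h1.npz'),260,60,4,[(370,402),(345,340),(300,212)],[0.588,-.067,.23])"
```

```text
[[-8.69000e-02 -1.07600e-01  1.41400e-01  1.38200e-01  3.89195e+01]
 [-6.45000e-02 -8.37000e-02  1.65300e-01  1.05700e-01  3.76101e+01]
 [-2.43000e-02 -3.21000e-02  2.16900e-01  4.03000e-02  3.70584e+01]]
```

Lean is about 38.5° with the grip at z≈110, as planned. Next I'll lower the knob until it's just loaded on the mat, with light grip.

Call:
play_rows:
  steps: [-1,0,0,0.8,0,-1,0,0,0.8,0,-1,0,0,0.8,0,-1,0,0,0.8,0,-1,0,0,0.6,0,-1,0,0,0.35,0,-1,0,0,0.2,0,-1,0,0,0.1,0,-1,0,0,0,0,-1,0,0,0,0]
  grip_force: 10

```text
time: 8.25
position: [0.5903, -0.0689, 0.098]
tool_rot: [0.993, -0.118, 0.002, 0.0]
ft_force: [2.1, 0.5, 2.6]
grip_width: 0.0196
grip_force: 10.0
```

Call:
play_rows:
  steps: [-1,-0.32,0,-0.19,0,-1,-0.32,0,-0.19,0,-1,-0.38,0,-0.15,0,-1,-0.38,0,-0.15,0,-1,-0.4,0,-0.09,0,-1,-0.4,0,-0.07,0,-1,-0.41,0,-0.03,0,-1,-0.41,0,0,0,-1,0,0,0,0,-1,0,0,0,0]

```text
time: 9.25
position: [0.5008, -0.0473, 0.1227]
tool_rot: [0.993, -0.118, 0.0, 0.0]
ft_force: [0.2, -0.2, -0.3]
grip_width: 0.0195
grip_force: 10.0
```

```bash
python3 -c "
from look import *
look('h2',260,90,440,230)"
```

```text
9.3 [ 0.501 -0.048  0.123] [ 0.848  0.06  -1.518] [ 0.008 -0.02   0.013] 0.019
```

View pics/h2.png

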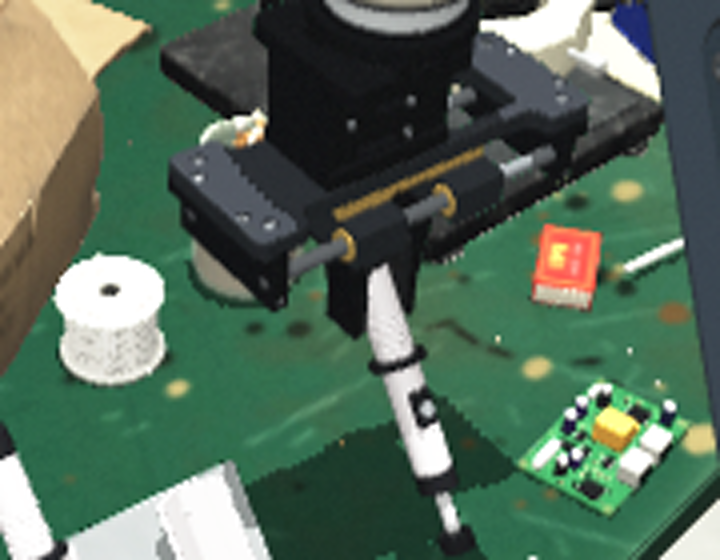

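The knob is at crop (457,540) and the collar at (397,358). The pump still leans visibly, so I'll compute how far.

```bash
python3 -c "
from h import *
lean(np.load('h2.npz'),260,90,4,[(457,540),(436,478),(397,358)],[0.501,-.048,.123])"
```

```text
[[-7.96000e-02 -1.16400e-01  2.56000e-02  1.41000e-01  3.43597e+01]
 [-5.87000e-02 -8.85000e-02  5.35000e-02  1.06200e-01  3.35808e+01]
 [-2.07000e-02 -3.49000e-02  1.07100e-01  4.05000e-02  3.06552e+01]]
```

Call:
play_rows:
  steps: [-1,0,0,-0.5,0,-1,0,0,-0.5,0,-1,0,0,0,0,-1,0,0,0,0,-1,0,0,0,0,-1,0,0,0,0,-1,0,0,0,0,-1,0,0,0,0,-1,0,0,0,0,-1,0,0,0,0]
  grip_force: 3

```text
time: 10.3
position: [0.5007, -0.0473, 0.1526]
tool_rot: [0.993, -0.118, -0.0, -0.0]
ft_force: [0.2, 0.9, -1.0]
grip_width: 0.0198
grip_force: 3.0
```

```bash
cat >> look.py <<'E'
def knobmask(n,x0,y0,x1,y1):
    """dark blobs in a window (full-image px): knob candidates"""
    c=robot.camera("scene"); np.savez(f"{n}.npz",**c)
    im=c["image"][y0:y1,x0:x1]; m=(im.max(2)<50).astype(np.uint8)
    k,l,s,ce=cv2.connectedComponentsWithStats(m)
    for i in range(1,k):
        if s[i,4]>8: print("blob",s[i],np.round(ce[i]+[x0,y0],1))
    o=robot.get_obs(); print(*[np.round(o[k],4) for k in("time","position","ft_force","grip_width")])
E
python3 -c "
from look import *
knobmask('h3',335,165,400,245)"
```

```text
blob [13  0 15  7 42] [355.1 168.5]
blob [21 11  5  8 21] [357.5 179.3]
blob [16 27 10  6 35] [355.6 194.7]
blob [16 36 10  9 56] [355.4 205.8]
10.35 [ 0.5007 -0.0473  0.1526] [-0.1906  0.0326 -0.7097] 0.0198
```

At 3 N it seems to have swung upright: the collar, button, cap and knob blobs all sit at column ≈355.

```bash
python3 -c "
from h import *
lean(np.load('h3.npz'),0,0,1,[(355.4,205.8),(355.6,194.7),(355.1,168.5)],[0.5007,-.0473,.1526])
from look import look
look('h4',300,100,420,220,f=4)"
```

```text
[[-1.8000e-02 -1.4290e-01  2.8700e-02  1.4400e-01  7.1959e+00]
 [-1.5400e-02 -1.1180e-01  5.9800e-02  1.1290e-01  7.8521e+00]
 [-6.8000e-03 -4.5800e-02  1.2580e-01  4.6300e-02  8.4302e+00]]
10.4 [ 0.501 -0.047  0.153] [-0.539 -0.373 -2.354] [ 0.067  0.045 -0.002] 0.02
```

View pics/h4.png

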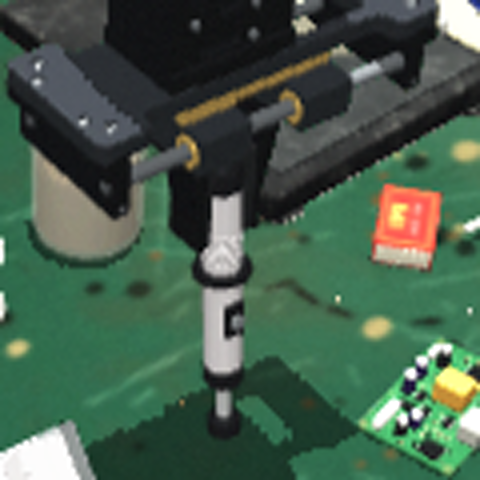

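It leans about 7° with the knob clear of the mat. I'll touch the knob down lightly and shift about 18 mm back to finish the uprighting.

Call:
play_rows:
  steps: [-1,0,0,0.3,0,-1,0,0,0.3,0,-1,0,0,0.15,0,-1,0,0,0.12,0,-1,-0.15,0,0,0,-1,-0.15,0,0,0,-1,-0.15,0,0,0,-1,-0.15,0,0,0,-1,0,0,0,0,-1,0,0,0,0]
  grip_force: 5

```text
time: 11.4
position: [0.4833, -0.0431, 0.1268]
tool_rot: [0.993, -0.118, 0.0, 0.0]
ft_force: [0.6, -0.5, -0.7]
grip_width: 0.0196
grip_force: 5.0
```

```bash
python3 -c "
from look import *
knobmask('h5',335,175,400,245)"
```

```text
blob [16  0 17 12 60] [358.3 181.3]
blob [26 15  5  9 22] [362.6 193.8]
blob [20 30 11  6 35] [359.7 208.4]
blob [21 40  9  9 55] [360.1 219.1]
blob [ 0 65  3  5  9] [335.6 242. ]
11.45 [ 0.4835 -0.0432  0.1268] [-0.0947  0.1355 -0.596 ] 0.0199
```

```bash
python3 -c "
from h import *
lean(np.load('h5.npz'),0,0,1,[(360.1,219.1),(359.7,208.4),(358.3,182.5)],[0.4835,-.0432,.1268])"
```

```text
[[-1.9200e-02 -1.4180e-01  4.0000e-03  1.4310e-01  7.7246e+00]
 [-1.4500e-02 -1.1270e-01  3.3100e-02  1.1360e-01  7.3195e+00]
 [-2.4000e-03 -4.7700e-02  9.8100e-02  4.7800e-02  2.8826e+00]]
```

Call:
play_rows:
  steps: [-1,0,0,0.07,0,-1,0,0,0.07,0,-1,-0.13,0,0,0,-1,-0.13,0,0,0,-1,-0.13,0,0,0,-1,-0.13,0,0,0,-1,-0.13,0,0,0,-1,0,0,0,0,-1,0,0,0,0,-1,0,0,0,0]
  grip_force: 8

```text
time: 12.45
position: [0.464, -0.0384, 0.1223]
tool_rot: [0.993, -0.118, -0.0, -0.0]
ft_force: [-0.4, -0.0, 2.4]
grip_width: 0.0196
grip_force: 8.0
```

```bash
python3 -c "
from look import *
from h import lean
look('h6',320,110,420,250,f=4)"
```

```text
12.5 [ 0.464 -0.038  0.122] [-0.331 -0.947  4.338] [0.026 0.117 0.013] 0.02
```

View pics/h6.png

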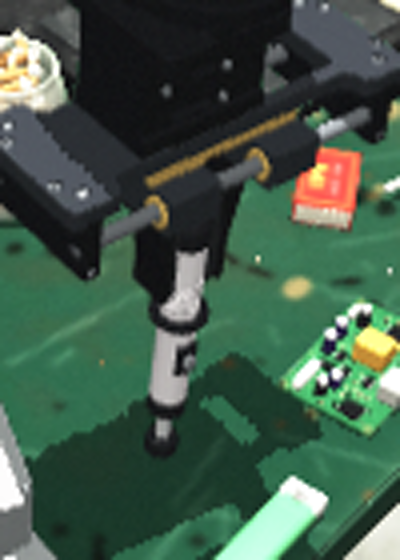

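Contact is made, with about 3–4 N upward on the tool. The collar is at crop (178,316), the cap at (166,411) and the knob at (160,441).

```bash
python3 -c "
from h import *
lean(np.load('h6.npz'),320,110,4,[(160,441),(166,411),(178,316)],[0.464,-.038,.122])
# reference: where a vertical pump would project
c=np.load('h6.npz');R,t=c['rvec'],c['tvec']
for h in(.005,.036,.105):
  p=cv2.projectPoints(np.array([[.464,-.038,h]]),R,t,c['mtx'],c['D'])[0].ravel(); print(h,(p-[320,110]+.5)*4-.5)
"
```

```text
[[ 1.6000e-03 -1.3980e-01  1.2000e-03  1.3980e-01 -6.7420e-01]
 [-5.0000e-04 -1.1430e-01  2.6700e-02  1.1430e-01  2.3610e-01]
 [-1.6000e-03 -4.4100e-02  9.6900e-02  4.4100e-02  2.1376e+00]]
0.005 [162.42961361 438.12208083]
0.036 [166.77128874 398.22739897]
0.105 [177.20996362 302.24490994]
```

The pump is vertical to about 1°. Now a firm grip, then press straight down.

Call:
play_rows:
  steps: [-1,0,0,0,0,-1,0,0,0,0,-1,0,0,0,0,-1,0,0,0.1,0,-1,0,0,0.1,0,-1,0,0,0.1,0,-1,0,0,0.1,0,-1,0,0,0.1,0,-1,0,0,0,0,-1,0,0,0,0]
  grip_force: 50

```text
time: 13.5
position: [0.4646, -0.0386, 0.1077]
tool_rot: [0.993, -0.118, 0.0, 0.0]
ft_force: [-0.9, 0.8, 11.7]
grip_width: 0.0191
grip_force: 50.0
```

Call:
play_rows:
  steps: [-1,0,0,0.05,0,-1,0,0,0.05,0,-1,0,0,0.02,0,-1,0,0,0.02,0,-1,0,0,0,0,-1,0,0,0,0,-1,0,0,0,0,-1,0,0,0,0,-1,0,0,0,0,-1,0,0,0,0]

```text
time: 14.5
position: [0.4646, -0.0386, 0.1035]
tool_rot: [0.993, -0.118, 0.0, 0.0]
ft_force: [-0.6, 0.5, 9.4]
grip_width: 0.0188
grip_force: 50.0
```

Call:
play_rows:
  steps: [-1,0,0,0.04,0,-1,0,0,0,0,-1,0,0,0,0,-1,0,0,0,0,-1,0,0,0,0,-1,0,0,0,0,-1,0,0,0,0,-1,0,0,0,0,-1,0,0,0,0,-1,0,0,0,0]

```text
time: 15.5
position: [0.4646, -0.0386, 0.1023]
tool_rot: [0.993, -0.118, 0.0, 0.0]
ft_force: [-0.8, -0.7, 9.4]
grip_width: 0.0186
grip_force: 50.0
```

Call:
play_rows:
  steps: [-1,0,0,0.04,0,-1,0,0,0,0,-1,0,0,0,0,-1,0,0,0,0,-1,0,0,0,0,-1,0,0,0,0,-1,0,0,0,0,-1,0,0,0,0,-1,0,0,0,0,-1,0,0,0,0]

```text
time: 16.5
position: [0.4646, -0.0386, 0.1012]
tool_rot: [0.993, -0.118, 0.0, 0.0]
ft_force: [-0.5, -0.6, 9.1]
grip_width: 0.0189
grip_force: 50.0
```

```bash
python3 -c "
from look import *
knobmask('h7',335,175,400,245)"
```

```text
blob [  0   0  10  14 108] [339.6 180.3]
blob [ 18   0  23  26 291] [362.4 183.8]
blob [28 28  5  8 15] [364.5 206. ]
blob [20 40 11 10 58] [359.7 220.3]
16.55 [ 0.4646 -0.0386  0.1012] [-0.9737  0.5363  9.1135] 0.0193
```

```bash
python3 -c "
from look import *
look('h8',320,120,420,240,f=5)"
```

```text
16.6 [ 0.465 -0.039  0.101] [-1.384 -0.304  8.523] [0.029 0.294 0.003] 0.019
```

View pics/h8.png

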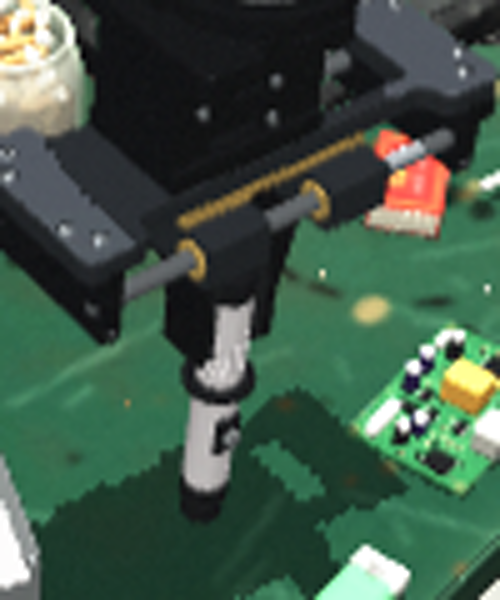

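The knob is now pressed up against the cap. The collar is at crop (218,383) and the cap/knob blob at (201,502). Collar height will tell me the plunger travel.

```bash
python3 -c "
from h import *
c=np.load('h8.npz')
lean(c,320,120,5,[(218,383),(201,502),(201,512)],[.4646,-.0386,.1012])
for h in(0,.01,.0815,.085):
  p=cv2.projectPoints(np.array([[.4646,-.0386,h]]),c['rvec'],c['tvec'],c['mtx'],c['D'])[0].ravel(); print(h,(p-[320,120]+.5)*5-.5)
from look import robot
o=robot.get_obs();print(np.round(o['joint_torque'],2))"
```

```text
[[-1.6000e-03 -4.5400e-02  7.4800e-02  4.5500e-02  2.0502e+00]
 [ 8.0000e-04 -1.1960e-01  6.0000e-04  1.1960e-01 -3.8920e-01]
 [ 1.0000e-04 -1.2540e-01 -5.2000e-03  1.2540e-01 -6.2300e-02]]
0 [202.0742291  504.12267907]
0.01 [203.78174623 488.40816219]
0.0815 [216.77344123 368.78041639]
0.085 [217.44700875 362.57513753]
[  0.04 -30.99  -7.98   0.1   -0.44   0.  ]
```

Collar travel matches tool travel (≈21–22 mm), so the pump isn't slipping. I'll press a bit more to reach the stop.

Call:
play_rows:
  steps: [-1,0,0,0.04,0,-1,0,0,0,0,-1,0,0,0,0,-1,0,0,0,0,-1,0,0,0,0,-1,0,0,0,0,-1,0,0,0,0,-1,0,0,0,0,-1,0,0,0,0,-1,0,0,0,0]

```text
time: 17.6
position: [0.4647, -0.0386, 0.1002]
tool_rot: [0.993, -0.118, 0.001, 0.0]
ft_force: [-1.2, 0.7, 11.5]
grip_width: 0.0191
grip_force: 50.0
```

Call:
play_rows:
  steps: [-1,0,0,0.04,0,-1,0,0,0,0,-1,0,0,0,0,-1,0,0,0,0,-1,0,0,0,0,-1,0,0,0,0,-1,0,0,0,0,-1,0,0,0,0,-1,0,0,0,0,-1,0,0,0,0]

```text
time: 18.6
position: [0.4651, -0.0387, 0.1001]
tool_rot: [0.993, -0.118, 0.001, 0.0]
ft_force: [-1.8, 0.9, 21.3]
grip_width: 0.0187
grip_force: 50.0
```

The end stop is reached: force jumped to 21 N at grasp height 0.119, which puts the grip at z≈109. I'll lift and check that it stays latched.

Call:
play_rows:
  steps: [-1,0,0,-0.1,0,-1,0,0,-0.2,0,-1,0,0,-0.5,0,-1,0,0,-0.5,0,-1,0,0,-0.2,0,-1,0,0,0,0,-1,0,0,0,0,-1,0,0,0,0,-1,0,0,0,0,-1,0,0,0,0]

```text
time: 19.6
position: [0.464, -0.0384, 0.1429]
tool_rot: [0.993, -0.118, -0.0, -0.0]
ft_force: [-0.9, -0.5, -0.6]
grip_width: 0.019
grip_force: 50.0
```

```bash
python3 -c "
from look import *
look('h9',320,100,420,220,f=5)"
```

```text
19.65 [ 0.464 -0.038  0.143] [-0.392  0.243 -0.41 ] [ 0.086  0.005 -0.004] 0.019
```

View pics/h9.png

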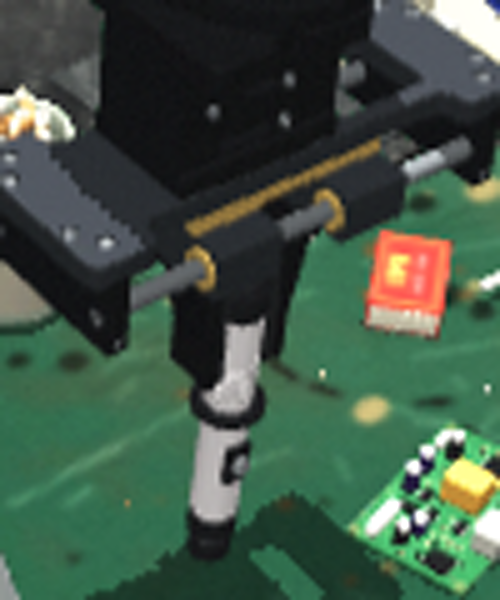

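It's latched: the knob stays tucked just below the cap, at crop (208,540). Next I'll tilt it back to 40° by rolling it over the knob on the mat with a lighter grip.

Call:
play_rows:
  steps: [-1,0,0,0.4,0,-1,0,0,0.4,0,-1,0,0,0.3,0,-1,0,0,0.15,0,-1,0,0,0.06,0,-1,0,0,0,0,-1,0,0,0,0,-1,0,0,0,0,-1,0,0,0,0,-1,0,0,0,0]
  grip_force: 12

```text
time: 20.65
position: [0.4644, -0.0385, 0.1043]
tool_rot: [0.993, -0.118, 0.0, 0.0]
ft_force: [0.3, 0.0, 3.0]
grip_width: 0.0195
grip_force: 12.0
```

Call:
play_rows:
  steps: [-1,0.36,0,-0.01,0,-1,0.36,0,0.02,0,-1,0.35,0,0.05,0,-1,0.35,0,0.08,0,-1,0.33,0,0.11,0,-1,0.33,0,0.14,0,-1,0.31,0,0.17,0,-1,0.31,0,0.2,0,-1,0,0,0,0,-1,0,0,0,0]

```text
time: 21.65
position: [0.5443, -0.058, 0.0814]
tool_rot: [0.993, -0.118, 0.001, 0.0]
ft_force: [3.1, -0.3, 4.8]
grip_width: 0.0193
grip_force: 12.0
```

```bash
python3 -c "
from look import *
knobmask('h10',320,140,400,245)"
```

```text
blob [  0   0  33  37 501] [335.6 155.9]
blob [ 22   0  52  16 289] [367.6 145.9]
blob [19 40 14  7 28] [345.3 183.1]
blob [29 50  5  3  9] [350.8 191. ]
blob [31 67 12 14 92] [357.2 214.4]
blob [ 12 100   6   5  16] [334.4 241.9]
21.7 [ 0.544  -0.0579  0.0816] [2.1813 0.215  3.3908] 0.0195
```

Call:
play_rows:
  steps: [-1,0,0,0,0,-1,0,0,0,0,-1,0,0,-0.3,0,-1,0,0,-0.7,0,-1,0,0,-0.9,0,-1,0,0,-0.9,0,-1,0,0,-0.9,0,-1,0,0,-0.9,0,-1,0,0,-0.6,0,-1,0,0,0,0]
  grip_force: 30

```text
time: 22.7
position: [0.5424, -0.0572, 0.2391]
tool_rot: [0.993, -0.118, 0.001, 0.0]
ft_force: [0.6, 0.0, -1.4]
grip_width: 0.019
grip_force: 30.1
```

```bash
python3 -c "
from look import *
from h import lean
lean(np.load('h10.npz'),0,0,1,[(357.2,214.4),(345.5,183)],[.544,-.058,.0815])
knobmask('h11',300,90,400,190)
c=np.load('h11.npz')['image'][100:180,305:390]
import numpy as np
for r in c[::3,::2]: print(''.join('#' if v.max()<60 else ('o' if v.min()>140 else '.') for v in r))"
```

```text
[[-7.07000e-02 -9.15000e-02  9.00000e-03  1.15700e-01  3.76802e+01]
 [-2.45000e-02 -3.54000e-02  6.51000e-02  4.31000e-02  3.46718e+01]]
blob [ 3  0 16 10 87] [311.9  93.3]
blob [ 25   0  31  25 381] [339.6  98.3]
blob [67  0 27  5 99] [381.3  91.6]
blob [  0  13  23  17 113] [309.9 111.8]
blob [30 27  7  6 20] [332.8 119.6]
blob [43 27 15  8 30] [350.3 120.8]
blob [ 35  37  18  18 102] [343.1 135.2]
blob [54 39  5  6 13] [355.8 130.8]
blob [ 56  42  44  26 247] [378.1 145.9]
blob [56 46  5  3 12] [357.9 136.9]
blob [60 68  9  7 42] [364.  161.5]
22.75 [ 0.5416 -0.057   0.2374] [ 0.1033  0.0132 -1.9897] 0.0188
#.#..........#####.ooo.##..oooooooooooooooo
.............#####.oooo##...ooooooooooooooo
#............#####.oooo.#....oooooooooooooo
###.#.##.....#####.ooooo......ooooooooooooo
.######.......####.ooooo.........oo.oooooo.
...#######.........oooooo..................
.....####oo.###.....ooooo##................
....ooooo.oooo###......##o.................
...o.....o.oo.o#..###ooooo.................
...o.....oooo.o##...#ooooo.................
..oooo...ooo.ooo##..#.oo.##................
..oooooooooooooo####...oo#oo...............
..ooooooooooooo...#####oo.##...........#.##
....ooooooooooo.....###.oo.oo#......#######
......................##ooooo..#.....######
.........................ooooo###.#######..
.........................ooooo.#######.....
..........................ooo.######.......
..........................#######.o........
.#........................###..............
..#.........................####...........
...#.........#..............####...........
.....######................................
...........................................
.........#....##...........................
...........................................
...........................................
```

```bash
python3 -c "
from h import *
lean(np.load('h11.npz'),0,0,1,[(364,161.5),(361,153.5)],[.542,-.057,.238])"
```

```text
[[-0.0732 -0.0958  0.1612  0.1206 37.4026]
 [-0.0627 -0.0835  0.1735  0.1044 36.8763]]
```

Lean is about 38–39° once I allow for the measuring bias. Moving back over the cradle.

Call:
play_rows:
  steps: [-1,-0.15,-0.4,0,0,-1,-0.25,-0.7,0,0,-1,-0.3,-0.8,0,0,-1,-0.3,-0.8,0,0,-1,-0.28,-0.75,0,0,-1,-0.2,-0.6,0,0,-1,-0.11,-0.31,0,0,-1,0,0,0,0,-1,0,0,0,0,-1,0,0,0,0]

```text
time: 23.75
position: [0.5273, 0.0801, 0.2369]
tool_rot: [0.993, -0.119, -0.0, 0.0]
ft_force: [0.3, 0.1, -1.6]
grip_width: 0.0189
grip_force: 30.1
```

```bash
python3 -c "
from look import *
o=robot.get_obs();print(np.round(o['position'],4),np.round(o['tool_rot'],4))"
```

```text
[0.5273 0.0801 0.2369] [ 9.929e-01 -1.187e-01 -3.000e-04  2.000e-04]
```

Call:
play_rows:
  steps: [-1,-0.04,-0.04,0.3,0,-1,0,0,0.5,0,-1,0,0,0.6,0,-1,0,0,0.6,0,-1,0,0,0.5,0,-1,0,0,0.4,0,-1,0,0,0.3,0,-1,0,0,0,0,-1,0,0,0,0,-1,0,0,0,0]
  grip_force: 20

```text
time: 24.75
position: [0.5271, 0.0823, 0.1419]
tool_rot: [0.993, -0.118, 0.001, -0.0]
ft_force: [-0.0, -0.4, -1.1]
grip_width: 0.019
grip_force: 20.0
```

Call:
play_rows:
  steps: [-1,0,0,0.15,0,-1,0,0,0.15,0,-1,0,0,0.1,0,-1,0,0,0.1,0,-1,0,0,0.05,0,-1,0,0,0,0,-1,0,0,0,0,-1,0,0,0,0,-1,0,0,0,0,-1,0,0,0,0]

```text
time: 25.75
position: [0.5266, 0.0823, 0.1249]
tool_rot: [0.993, -0.118, 0.0, -0.0]
ft_force: [-0.3, 0.9, -0.4]
grip_width: 0.0191
grip_force: 20.0
```

Call:
play_rows:
  steps: [-1,0,0.02,0.08,0,-1,0,0,0.07,0,-1,0,0,0.05,0,-1,0,0,0,0,-1,0,0,0,0,-1,0,0,0,0,-1,0,0,0,0,-1,0,0,0,0,-1,0,0,0,0,-1,0,0,0,0]
  grip_force: 8

```text
time: 26.75
position: [0.5262, 0.0817, 0.1187]
tool_rot: [0.993, -0.118, -0.0, 0.0]
ft_force: [-1.2, -0.5, -1.9]
grip_width: 0.0192
grip_force: 8.0
```

```bash
python3 -c "
from look import *
from h import lean
knobmask('p1',240,190,345,280)
knobmask('p1',240,190,345,280)
o=robot.get_obs();print(np.round(o['moment'],3))
c=np.load('scene0.npz')['image'][190:280,240:345]; m=(c.max(2)<50).astype(np.uint8)
k,l,s,ce=cv2.connectedComponentsWithStats(m)
print('start',[(s[i].tolist(),(ce[i]+[240,190]).round(1).tolist()) for i in range(1,k) if s[i,4]>8])"
```

```text
blob [ 11   0  17  17 185] [259.7 197.5]
blob [ 46   0  11  15 116] [291.3 195.9]
blob [65  0  5  8 29] [307.4 192.8]
blob [59 17 15  8 34] [306.4 211.1]
blob [21 35 16  9 38] [268.8 229.8]
blob [33 48  5  4  9] [274.9 239.4]
blob [ 74  49  13  14 100] [320.3 246.2]
blob [35 55  5  3  9] [277.2 246.2]
blob [37 69 13 15 96] [283.8 266. ]
26.8 [0.5262 0.0817 0.1187] [-1.9709 -0.2942 -0.7254] 0.0197
blob [ 11   0  17  17 185] [259.7 197.5]
blob [ 46   0  11  15 116] [291.3 195.9]
blob [65  0  5  8 29] [307.4 192.8]
blob [59 17 15  8 36] [306.5 211. ]
blob [21 36 16  8 37] [268.7 229.9]
blob [33 48  5  4  9] [274.9 239.4]
blob [74 49 13 14 98] [320.2 246.2]
blob [35 54  5  4 10] [277.4 246. ]
blob [37 69 13 15 96] [283.8 266. ]
26.85 [0.5262 0.0817 0.1187] [-0.402  -1.0963 -0.5934] 0.0194
[-0.095  0.188  0.085]
start [([11, 5, 13, 12, 94], [256.7, 201.0]), ([59, 17, 15, 8, 32], [306.5, 211.3]), ([70, 29, 8, 10, 28], [312.9, 223.7]), ([21, 35, 16, 9, 38], [268.9, 229.7]), ([32, 48, 8, 11, 32], [275.4, 242.9]), ([73, 49, 12, 9, 53], [319.0, 243.5]), ([103, 54, 2, 9, 11], [343.8, 248.3]), ([81, 66, 9, 7, 43], [325.2, 259.4]), ([37, 68, 13, 16, 114], [283.8, 265.9])]
```

The collar blob at (306.4,211.1) matches its starting place at (306.5,211.3), and forces are small. Releasing gently.

Call:
play_rows:
  steps: [-0.5,0,0,0,0,-0.5,0,0,0,0,-0.45,0,0,0,0,-0.4,0,0,0,0,-0.3,0,0,0,0,-0.2,0,0,0,0,-0.1,0,0,0,0,0,0,0,0,0,0,0,0,0,0,0,0,0,0,0]
  grip_force: 5

```text
time: 27.85
position: [0.5263, 0.0817, 0.1187]
tool_rot: [0.993, -0.118, -0.0, 0.0]
ft_force: [-1.0, -0.3, -0.2]
grip_width: 0.043
grip_force: 0.0
```

```bash
python3 -c "
from look import *
knobmask('p2',290,190,345,280)"
```

```text
blob [15  0 10  6 42] [310.4 191.9]
blob [ 9 18 15  7 32] [306.6 211.6]
blob [20 29  5  4 10] [312.  220.7]
blob [24 50 13 14 97] [320.5 246.7]
27.9 [0.5263 0.0817 0.1187] [-0.3035  0.9149 -0.1414] 0.0435
```

It slid down about 1 mm onto its seat. Retreating up and away.

Call:
play_rows:
  steps: [0,0,0,-0.3,0,0,0,0,-0.5,0,0,0,0,-0.8,0,0,0,0,-0.9,0,0,0,0,-0.9,0,0,0,0,-0.9,0,0,0,0,-0.5,0,0,0,1,0,0,0,0,1,0,0,0,0,1,0,0]

```text
time: 28.9
position: [0.5049, -0.0064, 0.2637]
tool_rot: [0.993, -0.118, 0.001, 0.0]
ft_force: [-0.0, -0.9, 0.3]
grip_width: 0.0436
grip_force: 0.0
```

Call:
play_rows:
  steps: [0,0,1,0,0,0,0,1,0,0,0,0,1,0,0,0,0,1,0,0,0,-0.4,1,0,0,0,-0.4,1,0,0,0,-0.4,1,0,0,0,-0.4,1,0,0,0,0,0,0,0,0,0,0,0,0]

```text
time: 29.9
position: [0.4019, -0.228, 0.2633]
tool_rot: [0.993, -0.119, 0.0, -0.0]
ft_force: [0.2, -0.6, 0.1]
grip_width: 0.0435
grip_force: 0.0
```

```bash
python3 -c "
from look import *
from h import tri
knobmask('p3',240,160,345,280)
def blobs(c,w):
    x0,y0,x1,y1=w; m=(c['image'][y0:y1,x0:x1].max(2)<70).astype(np.uint8)
    k,l,s,ce=cv2.connectedComponentsWithStats(m)
    return [(s[i].tolist(),(ce[i]+[x0,y0]).round(1).tolist()) for i in range(1,k) if s[i,4]>8]
c=robot.camera('top'); np.savez('p3t.npz',**c)
for n,d in(('start',np.load('top0.npz')),('now',c)):
    print(n); [print(b) for b in blobs(d,(240,145,340,245))]
# pictures compared: left pump unchanged?
for n in('scene0','p3'):
    im=np.load(n+'.npz')['image']; print(n); [print(b) for b in blobs({'image':im},(240,160,345,280))]
"
```

```text
blob [50 20 12  9 69] [295.3 184.3]
blob [11 36 13 11 76] [257.  201.5]
blob [59 48 15  7 29] [306.3 211.8]
blob [70 59  5  4 12] [312.2 220.6]
blob [21 66 16  8 35] [268.4 230.1]
blob [72 66  6  3 11] [314.3 226.9]
blob [33 78  5  4 11] [274.7 239.5]
blob [74 80 13 14 90] [320.3 246.6]
blob [35 84  5  5 11] [277.3 246.2]
blob [37 99 13 15 99] [283.8 266.1]
29.95 [ 0.4022 -0.2275  0.2632] [0.4161 0.5783 0.2453] 0.0433
start
([24, 21, 11, 10, 74], [268.5, 171.0])
([63, 29, 12, 11, 74], [308.2, 179.7])
([21, 44, 13, 7, 33], [267.5, 193.1])
([59, 51, 13, 9, 35], [304.7, 201.3])
([24, 55, 4, 4, 9], [266.0, 201.0])
([22, 69, 8, 7, 43], [265.1, 217.2])
([85, 72, 5, 4, 15], [327.1, 218.6])
([58, 77, 8, 3, 17], [301.4, 223.2])
([82, 81, 11, 9, 44], [327.3, 229.8])
([55, 84, 9, 8, 36], [299.2, 233.2])
now
([24, 21, 10, 10, 69], [268.4, 171.1])
([63, 30, 11, 10, 64], [307.7, 180.0])
([21, 44, 13, 7, 31], [267.2, 193.1])
([58, 52, 14, 8, 33], [304.5, 201.5])
([22, 69, 8, 7, 43], [265.1, 217.2])
([58, 77, 8, 7, 43], [301.0, 225.0])
([83, 81, 10, 8, 32], [327.3, 229.7])
scene0
([6, 0, 28, 30, 290
[... 392 characters left out ...]
42.7])
([73, 78, 13, 10, 61], [319.1, 243.4])
([93, 81, 4, 4, 13], [334.5, 242.2])
([102, 83, 3, 12, 25], [343.4, 248.8])
([80, 96, 10, 7, 50], [325.0, 259.2])
([36, 98, 15, 16, 134], [283.9, 266.1])
([83, 108, 8, 5, 14], [326.6, 270.7])
p3
([68, 0, 25, 7, 51], [318.4, 164.1])
([92, 11, 5, 3, 13], [334.0, 172.0])
([50, 18, 13, 11, 91], [295.5, 183.5])
([35, 21, 4, 5, 9], [276.7, 183.7])
([11, 35, 13, 12, 101], [256.8, 200.8])
([59, 47, 15, 9, 37], [306.3, 211.5])
([70, 59, 8, 10, 28], [312.9, 223.7])
([21, 65, 16, 9, 39], [268.8, 229.8])
([32, 78, 9, 11, 35], [275.5, 242.9])
([73, 79, 14, 15, 109], [320.3, 246.5])
([103, 84, 2, 10, 16], [343.6, 248.5])
([36, 98, 15, 16, 121], [283.8, 265.9])
```

Both views put the right pump back in its starting pose to within about 0.5 px. Its cap-and-knob blob (8x7, 43 px) is now identical to the cocked left pump's, and the left pump hasn't moved.

```bash
python3 -c "
from rig import robot
print(robot.hand_in())"
```

```text
the job is handed in; nothing more can be done
None
```

The fired pump was pressed upright on the mat until its plunger latched, then laid back in its right-hand cradle (camera check: within about 1 mm of its starting pose); the other pump was left cocked and unmoved, and the job was handed in at about 30 s of the 67 s allowed.

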